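# Close up a front hub: cone and split lock ring

### The arm

A 6-joint arm with a two-finger parallel gripper is mounted at the origin on a cart in front of the work surface, level with it; the furniture and walls round the work are solid. World frame = base frame: x ahead of the robot, y to its left, z up, the work surface at z = 0. Lengths are in m, angles in rad, forces in N, time in s.
With the tool pointing down it reaches from about 0.35 to 0.975 m from the base axis. Payload 4.9 kg.
Tool frame: the origin (TCP) lies at the very end of the fingers, on their centre line; the grasp point (between the pads) lies 19 mm behind it; z points along the fingers, y is the line along which they close (so a half turn about z gives the same grasp; the last joint's range is limited). The gripper opens to 85 mm and grips with 20 to 120 N. Pads are 22 mm wide; open, the fingers measure 114 mm over their backs; the gripper's body (76 mm by 85 mm) begins 54 mm behind the grasp point. The pads swing forward as they close: fully open they stand 13 mm farther back than shut.
Start: joints at [1.217, 0.053, 1.613, -0, 1.476, -0.119], TCP at [0.145, 0.608, 0.231] pointing down, gripper open.
Joint ranges: [-3.01, 3.01], [-1.01, 2.22], [0.06, 2.58], [-1.02, 4.17], [0.09, 2.62], [-3.14, 3.14]. Speed limits (rad/s): [2.57, 2.57, 3.14, 3.14, 3.14, 3.14].

### API

Orientations are given as a unit quaternion [w, x, y, z].
In Python, from plant import manip gives the robot as it stands.
- The arm moves only by the tool move_arm, never from a script. Its argument "plan" is a list that holds one entry, the list of rows, each a list of 7 numbers: the shift along the tool's x, y, z as a fraction of full scale, then the turn, a rotation vector about the tool's x, y, z as a fraction of full scale, then the closure, from 0 (fully open) to 1 (shut). In form: [[[dx, dy, dz, wx, wy, wz, fingers], ...]]. A call has exactly 10 rows; each row shifts and turns the commanded pose from where the row before left it, along the tool's axes as they then stand; what a row does not reach is not made up. Full scale, the value 1, is 0.12 m for a shift and 0.15 rad for a turn. A row lasts 1/8 s, in which the tool goes at most 62.5 mm and 10.7 degrees, less where a joint would pass 70% of its speed; a pose out of reach is approached as far as the arm can. A call with a number of a shift or a turn outside -1 to 1 is refused whole. A call with a gripper value outside its range is refused whole. The fingers move at their own pace and stop on an object; the grip force is fixed at half the most. Time passes only in rows, so rows that do not move let the fingers close, or fill a call up. It gives the time, the measured TCP pose, the force, the opening and the grip force at its end, in the units of the state.
- manip.state(): the state, without advancing time (a new reading comes with each control period).
- manip.grab_frame(name): name is "scene" or "top"; returns a dict with "pixels" (480x640x3 uint8, blue, green, red), "depth" (480x640 float32, m along the optical axis (not along the pixel's ray), 0 where there is no reading), "vfov" (degrees; the focal length in pixels is half the picture's height over the tangent of half this angle, whatever the lens; pixels are square), "cx", "cy" (the principal point, pixels), "view" (4x4, takes a point from world to camera coordinates). Camera axes: x right, y down, z forward; pixel columns grow to the right and rows downward; lengths in m; the calibration is good to about 2 mm. A picture is of the moment at which its call begins.
- manip.job_done(): hands the job in; it is judged then, once.
The state is a dict: "time": time; "joint_pos": joint angles; "joint_vel": joint speeds; "joint_efforts": joint torques, N m; "tool_pos": TCP position; "tool_rot": TCP orientation; "contact_force": force on the tool from outside, world axes, zero at the start; "ft_torque": the same for the moment, N m; "gripper_width": opening from 0.0 (shut) to 1.0 (fully open); "grasp_force": force on a finger pad.
Only numpy, scipy, OpenCV 4.12 (cv2) and the standard library are available. Lean on these libraries where they do the work, as an engineer would, in place of code of your own. Each camera call takes 0.05 s, during which the arm holds its last target. There are 200 camera calls.

### The job

A front hub shell is being put back together on its axle, which is clamped upright in the vice; with its upper bearing still open the shell leans to one side. Slide the steel cone over the axle, nose down, and press it onto the ring of balls until it is fully home and the shell stands true on the axle. Only then slide the brass split ring over the axle, taper down, and push it firmly home in the top of the cone with about 10 to 20 N; at no time press cone or ring harder than 30 N, which would dent the ball track, do not tip either part over, and leave the grease jar, the hex key and the spoke key where they are.

Things in the scene. Friction and masses are not known exactly. Their poses are not given: they have to be found in the camera images.
- vice: Blue machine vice with aluminium soft jaws, fixed to the bench; base about 170 x 76 mm, jaws 62 mm high, screw towards its -x. Origin on the bench below the axle, z up along the axle. The axle, bare steel, 17 mm across, stands exactly upright in it, fixed, from the jaws to 188 mm above the bench.
- axle_top (a point): Centre of the top end of the axle, 188 mm above the bench; the end is bevelled 3 mm x 45 degrees. Axes as the vice's.
- hub: Black hub shell round the axle, 68 mm across the spoke flanges. Origin on the axle 84 mm above the bench, z along the shell. It tips about this origin, stiffly (about 0.25 N m of friction; it stays where it is put), and starts leaning 2 to 4.5 degrees. Upper rim at z = 66 mm, 51 mm across, mouth 45 mm wide; in the mouth 14 steel balls, 7 mm each, on a 36 mm circle at z = 56 mm.
- ball_ring (a point): Centre of the circle of balls in the hub's upper mouth, 56 mm along the shell from the hub's origin; off the axle as long as the shell leans.
- cone: Steel bearing cone, 32 mm high, loose, standing nose down. Origin at the centre of its nose end, z up. Bore 18 mm right through. 45 degree nose, 21 to 39 mm across over the lowest 9 mm, rim to 11 mm, then a straight neck 34 mm across to hold it by. Its top opens in a 30 degree counter-taper, 27 mm wide, 7 mm deep. Home: origin 53.5 mm along the hub's z, neck 19 mm proud of the hub's rim.
- lock_ring: Brass split lock ring, 18 mm high, loose, standing taper down. Origin at the centre of its lower end, z up. Bore 18 mm. Outside: 30 degree taper from 20 to 29 mm across over the lowest 7.5 mm, above 8.5 mm a straight knurled collar 31 mm across, to hold it by. A narrow dark slit. Home: origin 26 mm above the cone's, its collar 3 mm clear of the cone's top.
- grease_jar: White and red grease jar with a black lid, 54 mm across, 70 mm high, standing on the bench. Origin at the centre of its underside. Leave it alone.
- hex_key: Green-handled T-shaped hex key, 156 x 86 mm, 19 mm high, lying on the bench. Origin at the middle of its underside. Leave it alone.
- spoke_key: Small round red spoke key, 34 x 43 mm, 9 mm high, lying on the bench. Origin at the middle of its underside. Leave it alone.

How it is judged:
On the way, in this order (a step that is already met when the one before it is completed fails the run):
1. the cone is fully home on the balls and the hub shell stands true on the axle (z of cone in the frame of hub between 0.0524 and 0.0546 m and x of cone in the frame of hub between -0.0012 and 0.0012 m and y of cone in the frame of hub between -0.0012 and 0.0012 m and angle between the z axis of hub and the z axis of vice, either way round below 0.02 rad), for 0.3 s.
2. the lock ring is home in the cone's taper and is pushed into it with at least 8 N (z of lock_ring in the frame of cone between 0.0249 and 0.0277 m and x of lock_ring in the frame of cone between -0.0014 and 0.0014 m and y of lock_ring in the frame of cone between -0.0014 and 0.0014 m and contact force between lock_ring and cone above 8 N), for 0.1 s.
At the end, for the whole second after the job is handed in: The cone is home on the ball ring (53.5 mm along the hub from its origin within 1.1 mm, centred within 1.2 mm), the hub shell is true to the axle within 0.02 rad, the lock ring is home in the cone (26.3 mm above the cone's origin within 1.4 mm, centred within 1.4 mm), and both are at rest (all of step 1 and z of lock_ring in the frame of cone between 0.0249 and 0.0277 m and x of lock_ring in the frame of cone between -0.0014 and 0.0014 m and y of lock_ring in the frame of cone between -0.0014 and 0.0014 m and linear speed of each of cone, lock_ring below 0.01 m/s); the robot touches nothing.
It fails at once if the cone is pressed on the balls with more than 30 N (contact force between cone and hub above 30 N).
It fails at once if the lock ring is pressed into the cone with more than 30 N (contact force between lock_ring and cone above 30 N).
It fails at once if the cone or the lock ring is tipped over (angle between any of cone, lock_ring's own z axis and vertical above 0.7 rad).
It fails at once if the grease jar, the hex key or the spoke key is moved by more than 30 mm (distance of any of grease_jar, hex_key, spoke_key from where it was at the start of the episode above 0.03 m).
It also fails if it takes over 72 s, if anything falls off the work surface, if the arm or the gripper's body presses on something with over 40 N, if the wrist force passes 120 N, or if a joint passes its speed limit or range.

## Working session

There is one attempt and no reset: what is moved stays moved. The work goes in short steps, Python scripts to look and compute and a tool call to move; the robot and the scene stay as the last step left them, time stands still between calls to the robot, and variables do not carry over. Pictures are saved under pics/ and viewed, at most 10 in all, crops included, and the job is handed in when it is done.

Besides the shell and the picture viewer there is one more tool, called by a JSON object that holds its "method" and its "body". move_arm: Moves the arm, as the interface text tells. Its arguments: {"type":"object","properties":{"plan":{"type":"array"}},"required":["plan"]}

```bash
mkdir -p pics; ls
cat > h.py <<'E'
import numpy as np, cv2
from plant import manip
def grab(n):
    f=manip.grab_frame(n); f['f']=240/np.tan(np.radians(f['vfov'])/2); f['view']=np.array(f['view']); return f
def ray(f,u,v):
    R=f['view'][:3,:3]; o=-R.T@f['view'][:3,3]; d=R.T@np.array([(u-f['cx'])/f['f'],(v-f['cy'])/f['f'],1]); return o,d
def onz(f,u,v,z):
    o,d=ray(f,u,v); return o+d*(z-o[2])/d[2]
def cloud(f):
    v,u=np.mgrid[:480,:640]; d=f['depth']; p=np.stack([(u-f['cx'])/f['f']*d,(v-f['cy'])/f['f']*d,d],-1)
    R=f['view'][:3,:3]; return (p-f['view'][:3,3])@R
def px(f,P):
    c=f['view'][:3,:3]@P+f['view'][:3,3]; return c[:2]/c[2]*f['f']+[f['cx'],f['cy']]
E
python3 - <<'E'
from h import *
import pickle
for n in("scene","top"):
    f=grab(n); pickle.dump(f,open(n+'0.pkl','wb')); cv2.imwrite(f'pics/{n}0.png',f['pixels'])
    o,d=ray(f,f['cx'],f['cy']); print(n,f['f'],o,d,f['cx'],f['cy'])
s=manip.state(); print(s)
E
```

```text
pics
scene 609.220213373131 [ 0.00961851 -1.04103602  0.71954848] [ 0.43695105  0.77461227 -0.45721943] 316.425680539959 234.2492293853622
top 469.2789055776862 [ 0.42847438 -0.02136106  1.09971714] [ 0.17268384 -0.03255852 -0.98443905] 321.6006511623471 251.64617421458883
{'time': 0.1, 'joint_pos': array([ 1.21702073e+00,  5.33172997e-02,  1.61416316e+00,  6.19743769e-06,
        1.47605639e+00, -1.19013921e-01]), 'joint_vel': array([-1.49391000e-03, -1.23375492e-03, -3.19078136e-03,  2.14257140e-03,
       -3.96226141e-04, -3.79378634e-05]), 'joint_efforts': array([-2.28295567e-04, -3.94900739e+01, -3.71365142e+01, -9.89764908e-05,
        3.94923060e-03, -2.23304272e-05]), 'tool_pos': array([0.14518536, 0.6073049 , 0.23016572]), 'tool_rot': array([-2.30663963e-04,  1.17111711e-01,  9.93118272e-01, -9.44342956e-04]), 'contact_force': array([-0.77487325,  0.67629936, -0.13506074]), 'ft_torque': array([-0.0210061 , -0.05353993, -0.01906784]), 'grasp_force': 0.0, 'gripper_width': 1.0045325663220468}
```

View pics/scene0.png

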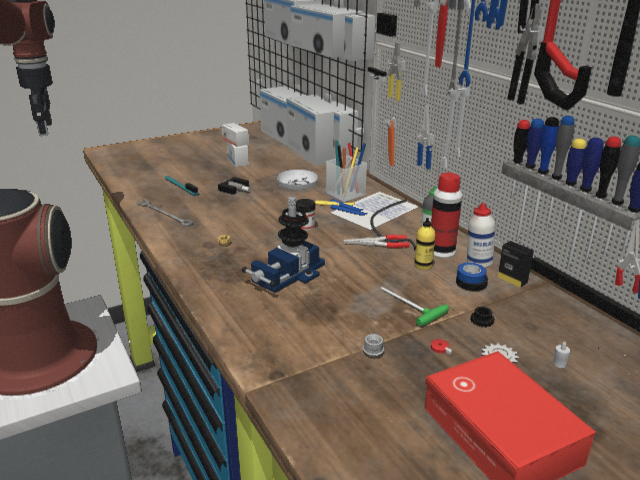

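View pics/top0.png

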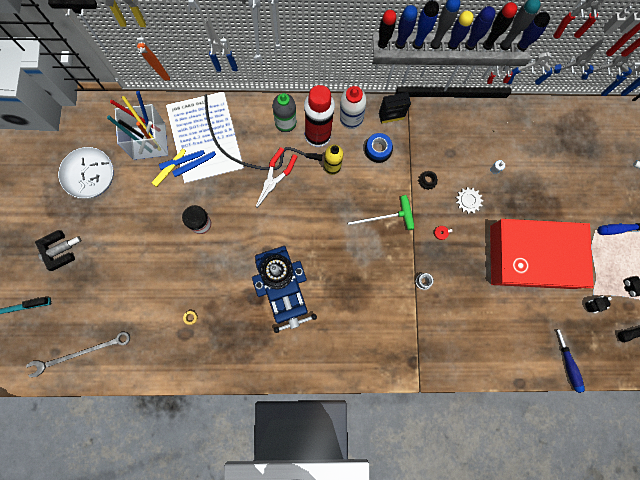

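The scene picture shows the vice and hub at (292,250), cone at (373,345) and lock ring at (224,240). In the top view the axle is at about (277,268), the cone at (425,281), the brass ring at (190,317), and the jar at (196,219).

Run:
```python
from h import *
import pickle
T=pickle.load(open('top0.pkl','rb'));S=pickle.load(open('scene0.pkl','rb'))
def m(f,c,r,z0,z1,lab):
    C=cloud(f);v,u=np.mgrid[:480,:640]
    k=(abs(u-c[0])<r)&(abs(v-c[1])<r)&(C[...,2]>z0)&(C[...,2]<z1)&(f['depth']>0)
    P=C[k]; print(lab,len(P),P.mean(0).round(4),'min',P.min(0).round(4),'max',P.max(0).round(4),'mid',((P.min(0)+P.max(0))/2).round(4))
    (a,b),rr=cv2.minEnclosingCircle(np.stack([u[k],v[k]],-1).astype(np.float32)); print('   circle',a,b,rr, onz(f,a,b,np.median(P[:,2])).round(4),np.median(P[:,2]))
m(T,(425,281),16,.026,.04,'cone top')
m(S,(373,345),18,.026,.04,'cone scene')
m(T,(190,317),14,.014,.03,'ring top')
m(S,(224,240),14,.014,.03,'ring scene')
m(T,(277,268),14,.178,.2,'axle top')
m(S,(292,205),20,.178,.2,'axle scene')
m(T,(277,268),30,.142,.158,'hub rim top')
im=np.hstack([cv2.resize(f['pixels'][b-30:b+30,a-30:a+30],(266,266),interpolation=cv2.INTER_CUBIC) for f,a,b in((T,425,281),(T,190,317),(T,277,268))])
i2=np.hstack([cv2.resize(f['pixels'][b-35:b+35,a-35:a+35],(266,266),interpolation=cv2.INTER_CUBIC) for f,a,b in((S,373,345),(S,224,240),(S,292,220))])
cv2.imwrite('pics/crops.png',np.vstack([im,i2]))
```

```text
cone top 103 [ 0.5493 -0.2963  0.03  ] min [ 0.5329 -0.3119  0.026 ] max [ 0.5655 -0.2792  0.0348] mid [ 0.5492 -0.2956  0.0304]
   circle 425.3888854980469 280.0740661621094 7.466654300689697 [ 0.5489 -0.2958  0.03  ] 0.029988175500824586
cone scene 174 [ 0.5497 -0.2993  0.0306] min [ 0.5327 -0.3175  0.026 ] max [ 0.5663 -0.2795  0.0351] mid [ 0.5495 -0.2985  0.0305]
   circle 373.5 340.5 9.192488670349121 [ 0.5497 -0.2994  0.0307] 0.030703968026780062
ring top 90 [0.4686 0.2437 0.0172] min [0.4529 0.2287 0.014 ] max [0.4823 0.2591 0.0239] mid [0.4676 0.2439 0.019 ]
   circle 189.6666717529297 317.3333435058594 6.871934413909912 [0.4679 0.2433 0.017 ] 0.017038752319315814
ring scene 64 [0.4685 0.2409 0.0177] min [0.4531 0.2229 0.0142] max [0.4836 0.257  0.0219] mid [0.4684 0.2399 0.018 ]
   circle 223.5 238.0 5.852449893951416 [0.4682 0.2423 0.0178] 0.017764303566576357
axle top 45 [0.5567 0.0429 0.1856] min [0.5492 0.0362 0.1803] max [0.5644 0.05   0.1892] mid [0.5568 0.0431 0.1848]
   circle 273.67242431640625 267.74139404296875 4.311466217041016 [0.557  0.0426 0.186 ] 0.18596784292186014
axle scene 45 [0.5558 0.0377 0.185 ] min [0.5493 0.0302 0.178 ] max [0.5646 0.0469 0.1906] mid [0.5569 0.0386 0.1843]
   circle 291.5 199.0 4.031229019165039 [0.5541 0.0342 0.1859] 0.18588682514516655
hub rim top 213 [0.558  0.0415 0.1469] min [0.535  0.0161 0.142 ] max [0.5848 0.0651 0.1579] mid [0.5599 0.0406 0.15  ]
   circle 275.7349548339844 268.9040222167969 12.718523025512695 [0.56   0.0412 0.1469] 0.14688878880916334
```

View pics/crops.png

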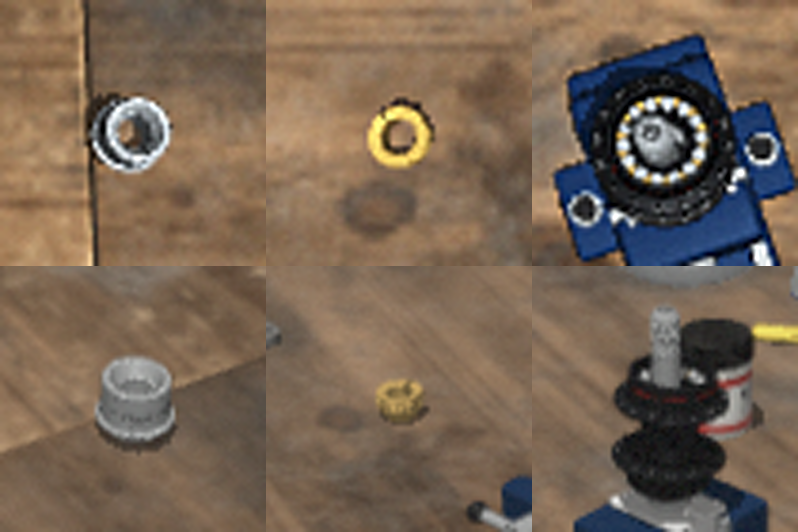

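The crops confirm that the cone stands nose down and the brass ring taper down, with the open ball ring around the axle. Measured positions: cone about (0.549,-0.297), ring (0.468,0.242), axle (0.556,0.041). Their heights match the given sizes. I'll move above the cone.

{"method": "move_arm", "body": {"plan": [[[-0.25, -0.328, 0, 0, 0, 0, 0], [-0.25, -0.328, 0, 0, 0, 0, 0], [-0.25, -0.328, 0, 0, 0, 0, 0], [-0.25, -0.328, 0, 0, 0, 0, 0], [-0.25, -0.328, 0, 0, 0, 0, 0], [-0.25, -0.328, 0, 0, 0, 0, 0], [-0.25, -0.328, 0, 0, 0, 0, 0], [-0.25, -0.328, 0, 0, 0, 0, 0], [-0.25, -0.328, 0, 0, 0, 0, 0], [-0.25, -0.328, 0, 0, 0, 0, 0]]]}}

```text
time: 1.35
tool_pos: [0.3457, 0.1537, 0.231]
tool_rot: [0.0, 0.117, 0.993, 0.0]
contact_force: [1.2, -0.4, 1.2]
gripper_width: 0.998
grasp_force: 0.0
```

{"method": "move_arm", "body": {"plan": [[[-0.25, -0.328, 0, 0, 0, 0, 0], [-0.25, -0.328, 0, 0, 0, 0, 0], [-0.25, -0.328, 0, 0, 0, 0, 0], [-0.25, -0.328, 0, 0, 0, 0, 0], [-0.25, -0.328, 0, 0, 0, 0, 0], [-0.25, -0.328, 0.1, 0, 0, 0, 0], [-0.25, -0.328, 0.2, 0, 0, 0, 0], [-0.25, -0.328, 0.2, 0, 0, 0, 0], [-0.25, -0.328, 0.2, 0, 0, 0, 0], [-0.25, -0.328, 0.2, 0, 0, 0, 0]]]}}

```text
time: 2.6
tool_pos: [0.546, -0.2988, 0.1219]
tool_rot: [-0.0, 0.117, 0.993, 0.0]
contact_force: [0.6, 0.4, 0.5]
gripper_width: 1.0
grasp_force: 0.0
```

{"method": "move_arm", "body": {"plan": [[[-0.02, 0.02, 0.3, 0, 0, 0, 0], [0, 0, 0.3, 0, 0, 0, 0], [0, 0, 0.2, 0, 0, 0, 0], [0, 0, 0.09, 0, 0, 0, 0], [0, 0, 0, 0, 0, 0, 0.3], [0, 0, 0, 0, 0, 0, 0.5], [0, 0, 0, 0, 0, 0, 1], [0, 0, 0, 0, 0, 0, 1], [0, 0, 0, 0, 0, 0, 1], [0, 0, 0, 0, 0, 0, 1]]]}}

```text
time: 3.85
tool_pos: [0.5498, -0.2963, 0.0182]
tool_rot: [0.001, 0.117, 0.993, -0.001]
contact_force: [0.3, 0.8, 6.4]
gripper_width: 0.367
grasp_force: 59.4
```

Run:
```python
from h import *
s=manip.state(); print(s['joint_pos'].round(3),s['gripper_width'],s['grasp_force'],s['contact_force'],s['tool_pos'])
f=grab('scene'); cv2.imwrite('pics/g1.png',cv2.resize(f['pixels'][280:400,300:460],(800,600)))
```

```text
[-0.613  0.266  1.756  0.     1.117 -1.949] 0.3669134161634303 59.416955158958444 [0.26369469 0.79111196 6.35484743] [ 0.54982728 -0.29629433  0.01822735]
```

View pics/g1.png

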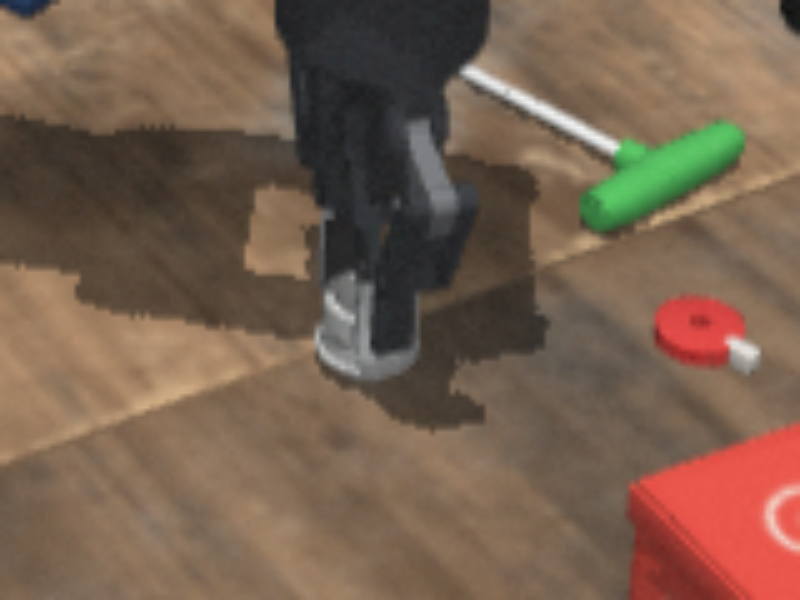

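The picture shows the fingers around the neck, with the tips down on the cone's rim at about (370,350). The +6.4 N confirms this: the tips reach about 7 mm below the TCP at this opening. I'll open, lift 8.5 mm, turn 90° and grip again so the cone is centred both ways.

{"method": "move_arm", "body": {"plan": [[[0, 0, 0, 0, 0, 0, 0.3], [0, 0, -0.07, 0, 0, 0, 0.3], [0, 0, 0, 0, 0, 0.4, 0.3], [0, 0, 0, 0, 0, 1, 0.3], [0, 0, 0, 0, 0, 1, 0.3], [0, 0, 0, 0, 0, 1, 0.3], [0, 0, 0, 0, 0, 1, 0.3], [0, 0, 0, 0, 0, 1, 0.3], [0, 0, 0, 0, 0, 1, 0.3], [0, 0, 0, 0, 0, 1, 0.3]]]}}

```text
time: 5.15
tool_pos: [0.5485, -0.2955, 0.025]
tool_rot: [-0.0, 0.625, 0.781, -0.0]
contact_force: [-0.3, -0.9, 0.7]
gripper_width: 0.699
grasp_force: 0.0
```

{"method": "move_arm", "body": {"plan": [[[0, 0, 0, 0, 0, 1, 0.3], [0, 0, 0, 0, 0, 1, 0.3], [0, 0, 0, 0, 0, 1, 0.3], [0, 0, 0, 0, 0, 0.07, 0.3], [0, 0, 0, 0, 0, 0, 0.4], [0, 0, 0, 0, 0, 0, 0.5], [0, 0, 0, 0, 0, 0, 1], [0, 0, 0, 0, 0, 0, 1], [0, 0, 0, 0, 0, 0, 1], [0, 0, 0, 0, 0, 0, 1]]]}}

```text
time: 6.4
tool_pos: [0.5489, -0.2958, 0.0253]
tool_rot: [0.0, 0.785, 0.62, 0.0]
contact_force: [0.5, -0.2, 2.0]
gripper_width: 0.362
grasp_force: 59.5
```

{"method": "move_arm", "body": {"plan": [[[0, 0, -0.35, 0, 0, 0, 1], [0, 0, -0.47, 0, 0, 0, 1], [0, 0, -0.47, 0, 0, 0, 1], [0.3, -0.06, -0.4, 0, 0, 0, 1], [0.46, -0.1, -0.06, 0, 0, 0, 1], [0.46, -0.1, 0, 0, 0, 0, 1], [0.46, -0.1, 0, 0, 0, 0, 1], [0.46, -0.1, 0, 0, 0, 0, 1], [0.4, -0.08, 0, 0, 0, 0, 1], [0.22, -0.05, 0, 0, 0, 0, 1]]]}}

```text
time: 7.65
tool_pos: [0.5561, 0.0454, 0.234]
tool_rot: [-0.001, 0.784, 0.62, -0.0]
contact_force: [-0.1, 0.5, -0.1]
gripper_width: 0.356
grasp_force: 59.9
```

Run:
```python
from h import *
s=manip.state(); print(s['joint_pos'].round(3),s['gripper_width'],s['contact_force'],s['tool_pos'])
f=grab('scene'); a=cv2.resize(f['pixels'][155:255,240:345],(420,400)); t=grab('top'); b=cv2.resize(t['pixels'][215:315,230:325],(380,400))
print(px(f,np.array([.5567,.0425,.188]))); cv2.imwrite('pics/g2.png',np.hstack([a,b]))
```

```text
[-0.052 -0.108  1.766  0.     1.485  0.18 ] 0.3562006091747585 [-0.07555604  0.50763889 -0.08374749] [0.5560931  0.04541179 0.23404176]
[290.79117654 196.52164604]
```

View pics/g2.png

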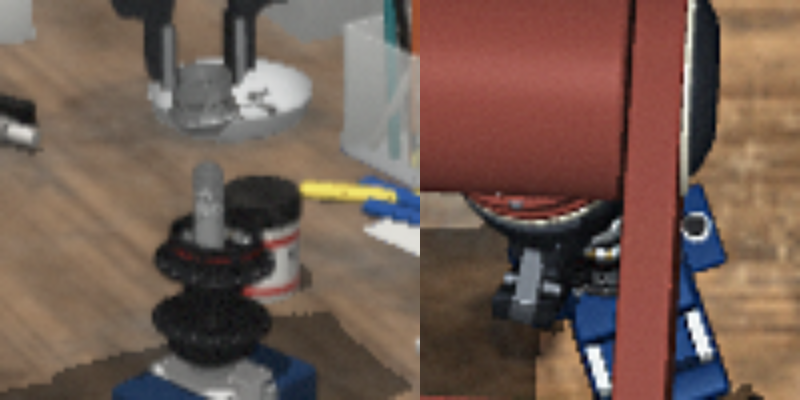

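Left (scene): the cone hangs above the axle, cone axis near column 204 and axle near 207, about 1.5 mm to the left. That matches the estimate of (0.5567,0.0425). The top view is blocked by the arm. I'll correct and lower it by feel.

{"method": "move_arm", "body": {"plan": [[[-0.022, 0.011, 0.05, 0, 0, 0, 1], [0, 0, 0.05, 0, 0, 0, 1], [0, 0, 0.04, 0, 0, 0, 1], [0, 0, 0.02, 0, 0, 0, 1], [0, 0, 0.02, 0, 0, 0, 1], [0, 0, 0.02, 0, 0, 0, 1], [0, 0, 0.01, 0, 0, 0, 1], [0, 0, 0.01, 0, 0, 0, 1], [0, 0, 0, 0, 0, 0, 1], [0, 0, 0, 0, 0, 0, 1]]]}}

```text
time: 9.0
tool_pos: [0.5574, 0.0407, 0.2093]
tool_rot: [-0.0, 0.785, 0.62, 0.0]
contact_force: [-3.7, 4.3, 5.0]
gripper_width: 0.355
grasp_force: 60.7
```

{"method": "move_arm", "body": {"plan": [[[0.009, -0.011, 0, 0, 0, 0, 1], [0, 0, 0, 0, 0, 0, 1], [0, 0, 0, 0, 0, 0, 1], [0, 0, 0, 0, 0, 0, 1], [0, 0, 0, 0, 0, 0, 1], [0, 0, 0, 0, 0, 0, 1], [0, 0, 0, 0, 0, 0, 1], [0, 0, 0, 0, 0, 0, 1], [0, 0, 0, 0, 0, 0, 1], [0, 0, 0, 0, 0, 0, 1]]]}}

```text
time: 10.25
tool_pos: [0.5564, 0.0415, 0.2086]
tool_rot: [-0.0, 0.785, 0.62, -0.0]
contact_force: [0.5, 2.7, 0.2]
gripper_width: 0.357
grasp_force: 60.1
```

{"method": "move_arm", "body": {"plan": [[[0.005, -0.001, 0.02, 0, 0, 0, 1], [0, 0, 0.04, 0, 0, 0, 1], [0, 0, 0.04, 0, 0, 0, 1], [0, 0, 0.04, 0, 0, 0, 1], [0, 0, 0.04, 0, 0, 0, 1], [0, 0, 0.04, 0, 0, 0, 1], [0, 0, 0.04, 0, 0, 0, 1], [0, 0, 0.03, 0, 0, 0, 1], [0, 0, 0, 0, 0, 0, 1], [0, 0, 0, 0, 0, 0, 1]]]}}

```text
time: 11.5
tool_pos: [0.5569, 0.0422, 0.1733]
tool_rot: [0.0, 0.785, 0.62, 0.001]
contact_force: [6.1, 4.0, -1.1]
gripper_width: 0.357
grasp_force: 60.0
```

{"method": "move_arm", "body": {"plan": [[[0.004, 0.003, 0.01, 0, 0, 0, 1], [0, 0, 0.01, 0, 0, 0, 1], [0, 0, 0.01, 0, 0, 0, 1], [0, 0, 0.01, 0, 0, 0, 1], [0, 0, 0.01, 0, 0, 0, 1], [0, 0, 0.01, 0, 0, 0, 1], [0, 0, 0.01, 0, 0, 0, 1], [0, 0, 0, 0, 0, 0, 1], [0, 0, 0, 0, 0, 0, 1], [0, 0, 0, 0, 0, 0, 1]]]}}

```text
time: 12.75
tool_pos: [0.5572, 0.0423, 0.1657]
tool_rot: [0.0, 0.785, 0.619, 0.0]
contact_force: [4.0, 0.0, 3.9]
gripper_width: 0.359
grasp_force: 60.8
```

{"method": "move_arm", "body": {"plan": [[[0, 0.003, 0.006, 0, 0, 0, 1], [0, 0, 0.006, 0, 0, 0, 1], [0, 0, 0.006, 0, 0, 0, 1], [0, 0, 0.006, 0, 0, 0, 1], [0, 0, 0, 0, 0, 0, 1], [0, 0, 0, 0, 0, 0, 1], [0, 0, 0, 0, 0, 0, 1], [0, 0, 0, 0, 0, 0, 1], [0, 0, 0, 0, 0, 0, 1], [0, 0, 0, 0, 0, 0, 1]]]}}

```text
time: 14.0
tool_pos: [0.5574, 0.0423, 0.1635]
tool_rot: [0.0, 0.785, 0.62, 0.0]
contact_force: [0.5, 0.2, 6.8]
gripper_width: 0.356
grasp_force: 61.1
```

{"method": "move_arm", "body": {"plan": [[[0, 0, 0.006, 0, 0, 0, 1], [0, 0, 0.006, 0, 0, 0, 1], [0, 0, 0.004, 0, 0, 0, 1], [0, 0, 0, 0, 0, 0, 1], [0, 0, 0, 0, 0, 0, 1], [0, 0, 0, 0, 0, 0, 1], [0, 0, 0, 0, 0, 0, 1], [0, 0, 0, 0, 0, 0, 1], [0, 0, 0, 0, 0, 0, 1], [0, 0, 0, 0, 0, 0, 1]]]}}

```text
time: 15.25
tool_pos: [0.5574, 0.0424, 0.1622]
tool_rot: [0.0, 0.785, 0.62, 0.0]
contact_force: [0.6, 0.8, 9.6]
gripper_width: 0.358
grasp_force: 61.4
```

{"method": "move_arm", "body": {"plan": [[[0, 0, 0.006, 0, 0, 0, 1], [0, 0, 0.006, 0, 0, 0, 1], [0, 0, 0.004, 0, 0, 0, 1], [0, 0, 0, 0, 0, 0, 1], [0, 0, 0, 0, 0, 0, 1], [0, 0, 0, 0, 0, 0, 1], [0, 0, 0, 0, 0, 0, 1], [0, 0, 0, 0, 0, 0, 1], [0, 0, 0, 0, 0, 0, 1], [0, 0, 0, 0, 0, 0, 1]]]}}

```text
time: 16.5
tool_pos: [0.5576, 0.0425, 0.1619]
tool_rot: [0.0, 0.785, 0.62, 0.0]
contact_force: [-3.3, -0.4, 16.1]
gripper_width: 0.357
grasp_force: 62.1
```

{"method": "move_arm", "body": {"plan": [[[0, -0.003, 0.006, 0, 0, 0, 1], [0, 0, 0.003, 0, 0, 0, 1], [0, 0, 0, 0, 0, 0, 1], [0, 0, 0, 0, 0, 0, 1], [0, 0, 0, 0, 0, 0, 1], [0, 0, 0, 0, 0, 0, 1], [0, 0, 0, 0, 0, 0, 1], [0, 0, 0, 0, 0, 0, 1], [0, 0, 0, 0, 0, 0, 1], [0, 0, 0, 0, 0, 0, 1]]]}}

```text
time: 17.75
tool_pos: [0.5576, 0.0425, 0.1618]
tool_rot: [0.001, 0.785, 0.62, 0.001]
contact_force: [-4.3, 0.2, 18.9]
gripper_width: 0.358
grasp_force: 62.5
```

Run:
```python
from h import *
f=grab('scene'); cv2.imwrite('pics/g3.png',cv2.resize(f['pixels'][165:255,240:345],(700,600),interpolation=cv2.INTER_CUBIC))
```

```text
(no output)
```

View pics/g3.png

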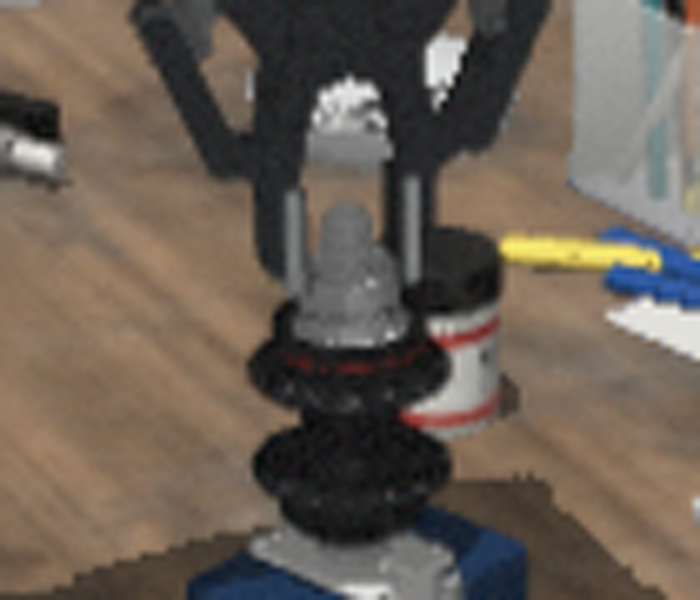

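The picture shows the cone seated in the hub mouth at about (350,305) and the shell upright. The force rose to 19 N with no further sinking, so it is home. I'll unload, release and go to the ring.

{"method": "move_arm", "body": {"plan": [[[0, 0, -0.03, 0, 0, 0, 1], [0, 0, -0.02, 0, 0, 0, 1], [0, 0, 0, 0, 0, 0, 0.4], [0, 0, 0, 0, 0, 0, 0.2], [0, 0, 0, 0, 0, 0, 0.2], [0, 0, -0.1, 0, 0, 0, 0.2], [0, 0, -0.25, 0, 0, 0, 0.2], [0, 0, -0.25, 0, 0, 0, 0.2], [0, 0, 0, 0, 0, 0, 0.2], [0, 0, 0, 0, 0, 0, 0.2]]]}}

```text
time: 19.05
tool_pos: [0.5566, 0.0425, 0.2352]
tool_rot: [-0.0, 0.785, 0.62, -0.0]
contact_force: [0.1, -1.0, -0.4]
gripper_width: 0.804
grasp_force: 0.0
```

{"method": "move_arm", "body": {"plan": [[[0.2, -0.15, 0, 0, 0, 0, 0.2], [0.29, -0.22, 0, 0, 0, 0, 0.2], [0.29, -0.22, 0, 0, 0, 0, 0.2], [0.29, -0.22, 0, 0, 0, 0, 0.2], [0.29, -0.22, 0, 0, 0, 0, 0.2], [0.1, -0.09, 0.2, 0, 0, 0, 0.2], [0, 0, 0.4, 0, 0, 0, 0.2], [0, 0, 0.3, 0, 0, 0, 0.2], [0, 0, 0, 0, 0, 0, 0.2], [0, 0, 0, 0, 0, 0, 0.2]]]}}

```text
time: 20.3
tool_pos: [0.4673, 0.2442, 0.1283]
tool_rot: [0.0, 0.785, 0.62, 0.0]
contact_force: [-0.5, -0.1, 0.5]
gripper_width: 0.798
grasp_force: 0.0
```

Run:
```python
from h import *
t=grab('top'); C=cloud(t);v,u=np.mgrid[:480,:640]
for lab,c,r,z0,z1 in(('axle',(277,268),14,.178,.2),('conetop',(277,268),18,.163,.175),('rim',(277,268),30,.142,.158)):
    k=(abs(u-c[0])<r)&(abs(v-c[1])<r)&(C[...,2]>z0)&(C[...,2]<z1); P=C[k]; print(lab,len(P),P.mean(0).round(4),((P.min(0)+P.max(0))/2).round(4),np.median(P[:,2]).round(4))
f=grab('scene'); a=cv2.resize(f['pixels'][165:255,240:345],(466,400),interpolation=cv2.INTER_CUBIC); b=cv2.resize(t['pixels'][230:310,235:315],(300,300),interpolation=cv2.INTER_CUBIC)
b=np.vstack([b,np.zeros((100,300,3),np.uint8)]); cv2.imwrite('pics/g4.png',np.hstack([a,b])); s=manip.state(); print(s['tool_pos'],s['contact_force'])
```

```text
axle 46 [0.557  0.0426 0.1853] [0.557  0.0422 0.184 ] 0.1852
conetop 151 [0.5569 0.0429 0.1675] [0.5571 0.0432 0.1684] 0.1674
rim 208 [0.5544 0.0412 0.1484] [0.557  0.0426 0.15  ] 0.1483
[0.46822905 0.24447816 0.12965815] [0.30480815 0.17634193 0.32951554]
```

View pics/g4.png

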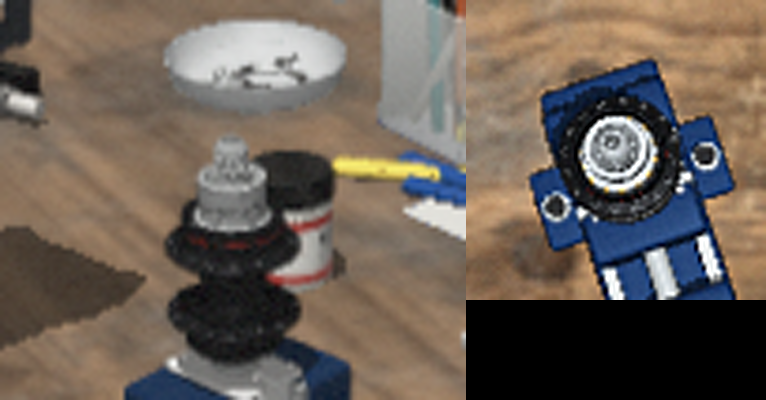

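Left: the cone is seated and the shell upright, with the axle top at (232,150). Right: the cone and rim are concentric with the axle, measured centre (0.557,0.0426). Now I'll grip the ring.

{"method": "move_arm", "body": {"plan": [[[-0.007, -0.002, 0.3, 0, 0, 0, 0.2], [0, 0, 0.35, 0, 0, 0, 0.3], [0, 0, 0.2, 0, 0, 0, 0.4], [0, 0, 0.09, 0, 0, 0, 0.5], [0, 0, 0, 0, 0, 0, 0.6], [0, 0, 0, 0, 0, 0, 1], [0, 0, 0, 0, 0, 0, 1], [0, 0, 0, 0, 0, 0, 1], [0, 0, 0, 0, 0, 0, 0.5], [0, 0, 0, 0, 0, 0, 0.45]]]}}

```text
time: 21.65
tool_pos: [0.466, 0.2432, 0.0143]
tool_rot: [-0.0, 0.785, 0.62, -0.0]
contact_force: [-0.2, 0.4, 0.6]
gripper_width: 0.547
grasp_force: 0.0
```

{"method": "move_arm", "body": {"plan": [[[0, 0, 0, 0, 0, -0.47, 0.45], [0, 0, 0, 0, 0, -1, 0.45], [0, 0, 0, 0, 0, -1, 0.45], [0, 0, 0, 0, 0, -1, 0.45], [0, 0, 0, 0, 0, -1, 0.45], [0, 0, 0, 0, 0, -1, 0.45], [0, 0, 0, 0, 0, -1, 0.45], [0, 0, 0, 0, 0, -1, 0.45], [0, 0, 0, 0, 0, -1, 0.45], [0, 0, 0, 0, 0, -1, 0.45]]]}}

```text
time: 22.9
tool_pos: [0.466, 0.2432, 0.0142]
tool_rot: [-0.0, 0.189, 0.982, -0.0]
contact_force: [-0.6, -0.2, 0.4]
gripper_width: 0.551
grasp_force: 0.0
```

{"method": "move_arm", "body": {"plan": [[[0, 0, 0, 0, 0, -1, 0.45], [0, 0, 0, 0, 0, 0, 0.45], [0, 0, 0, 0, 0, 0, 0.6], [0, 0, 0, 0, 0, 0, 1], [0, 0, 0, 0, 0, 0, 1], [0, 0, 0, 0, 0, 0, 1], [0, 0, 0, 0, 0, 0, 1], [0, 0, 0, 0, 0, 0, 1], [0, 0, 0, 0, 0, 0, 1], [0, 0, 0, 0, 0, 0, 1]]]}}

```text
time: 24.15
tool_pos: [0.4667, 0.2434, 0.0149]
tool_rot: [0.0, 0.117, 0.993, 0.0]
contact_force: [-0.7, -0.1, 3.0]
gripper_width: 0.302
grasp_force: 59.2
```

{"method": "move_arm", "body": {"plan": [[[0, 0, 0, 0, 0, 0, 0.55], [0, 0, 0, 0, 0, 0, 0.5], [0, 0, -0.022, 0, 0, 0, 0.5], [0, 0, 0, 0, 0, 0, 0.6], [0, 0, 0, 0, 0, 0, 1], [0, 0, 0, 0, 0, 0, 1], [0, 0, 0, 0, 0, 0, 1], [0, 0, 0, 0, 0, 0, 1], [0, 0, 0, 0, 0, 0, 1], [0, 0, 0, 0, 0, 0, 1]]]}}

```text
time: 25.4
tool_pos: [0.4667, 0.2434, 0.0176]
tool_rot: [0.0, 0.117, 0.993, 0.0]
contact_force: [0.6, -0.5, 3.5]
gripper_width: 0.001
grasp_force: 2.2
```

Run:
```python
from h import *
f=grab('scene'); t=grab('top'); a=cv2.resize(f['pixels'][200:270,180:270],(514,400),interpolation=cv2.INTER_CUBIC); b=cv2.resize(t['pixels'][290:340,165:215],(280,280),interpolation=cv2.INTER_CUBIC)
b=np.vstack([b,np.zeros((120,280,3),np.uint8)]); cv2.imwrite('pics/g5.png',np.hstack([a,b])); s=manip.state(); print(s['tool_pos'],s['contact_force'],s['gripper_width'])
```

```text
[0.4667195  0.24341013 0.01758436] [-0.03207566 -0.65189303  4.39128088] -0.0027300476186561877
```

View pics/g5.png

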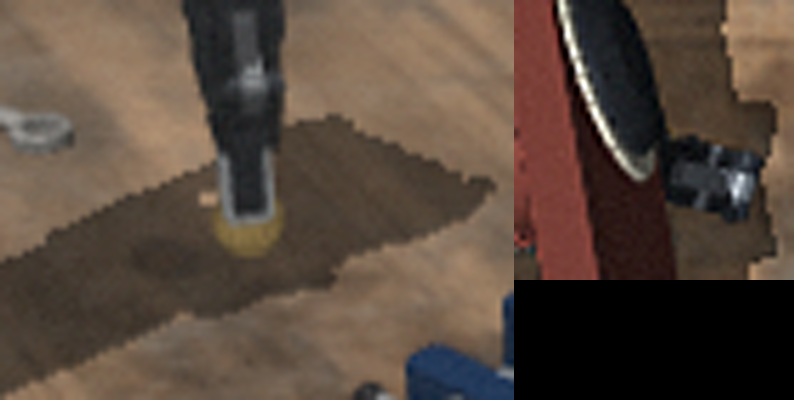

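The picture shows the fingers shut on top of the ring (around (247,225)), so the TCP equals the fingertips when shut. My earlier grip was too high and only caught the top edge. The ring still stands upright. I'll lift, open, go lower and grip both ways again.

{"method": "move_arm", "body": {"plan": [[[0, 0, -0.06, 0, 0, 0, 1], [0, 0, 0, 0, 0, 0, 0.4], [0, 0, 0, 0, 0, 0, 0.4], [0, 0, 0, 0, 0, 0, 0.4], [0, 0, 0.06, 0, 0, 0, 0.4], [0, 0, 0.078, 0, 0, 0, 0.4], [0, 0, 0, 0, 0, 0, 0.6], [0, 0, 0, 0, 0, 0, 1], [0, 0, 0, 0, 0, 0, 1], [0, 0, 0, 0, 0, 0, 1]]]}}

```text
time: 26.75
tool_pos: [0.4666, 0.2434, 0.0082]
tool_rot: [0.0, 0.117, 0.993, 0.0]
contact_force: [-0.7, -0.1, 0.3]
gripper_width: 0.327
grasp_force: 59.1
```

{"method": "move_arm", "body": {"plan": [[[0, 0, 0, 0, 0, 0, 0.5], [0, 0, 0, 0, 0, 0, 0.45], [0, 0, 0, 0, 0, 0.47, 0.45], [0, 0, 0, 0, 0, 1, 0.45], [0, 0, 0, 0, 0, 1, 0.45], [0, 0, 0, 0, 0, 1, 0.45], [0, 0, 0, 0, 0, 1, 0.45], [0, 0, 0, 0, 0, 1, 0.45], [0, 0, 0, 0, 0, 1, 0.45], [0, 0, 0, 0, 0, 1, 0.45]]]}}

```text
time: 28.0
tool_pos: [0.4665, 0.2434, 0.0081]
tool_rot: [0.0, 0.629, 0.777, 0.0]
contact_force: [-0.3, 0.7, -0.6]
gripper_width: 0.545
grasp_force: 0.0
```

{"method": "move_arm", "body": {"plan": [[[0, 0, 0, 0, 0, 1, 0.45], [0, 0, 0, 0, 0, 1, 0.45], [0, 0, 0, 0, 0, 1, 0.45], [0, 0, 0, 0, 0, 0, 0.45], [0, 0, 0, 0, 0, 0, 0.6], [0, 0, 0, 0, 0, 0, 1], [0, 0, 0, 0, 0, 0, 1], [0, 0, 0, 0, 0, 0, 1], [0, 0, 0, 0, 0, 0, 1], [0, 0, 0, 0, 0, 0, 1]]]}}

```text
time: 29.25
tool_pos: [0.4668, 0.2435, 0.0083]
tool_rot: [0.0, 0.785, 0.62, 0.0]
contact_force: [0.2, 0.6, 3.4]
gripper_width: 0.324
grasp_force: 59.2
```

{"method": "move_arm", "body": {"plan": [[[0, 0, -0.35, 0, 0, 0, 1], [0, 0, -0.47, 0, 0, 0, 1], [0, 0, -0.47, 0, 0, 0, 1], [0, 0, -0.43, 0, 0, 0, 1], [-0.3, 0.23, 0, 0, 0, 0, 1], [-0.37, 0.285, 0, 0, 0, 0, 1], [-0.37, 0.285, 0, 0, 0, 0, 1], [-0.3, 0.23, 0, 0, 0, 0, 1], [-0.115, 0.092, 0, 0, 0, 0, 1], [0, 0, 0, 0, 0, 0, 1]]]}}

```text
time: 30.5
tool_pos: [0.5566, 0.0419, 0.2135]
tool_rot: [-0.001, 0.785, 0.619, -0.0]
contact_force: [-0.5, 0.7, -0.2]
gripper_width: 0.329
grasp_force: 59.4
```

Run:
```python
from h import *
f=grab('scene'); cv2.imwrite('pics/g6.png',cv2.resize(f['pixels'][165:255,240:345],(700,600),interpolation=cv2.INTER_CUBIC))
s=manip.state(); print(s['tool_pos'],s['contact_force'],s['gripper_width'])
```

```text
[0.55634169 0.04278919 0.21369094] [-0.02389067  0.47592833  0.21146672] 0.3275391682669854
```

View pics/g6.png

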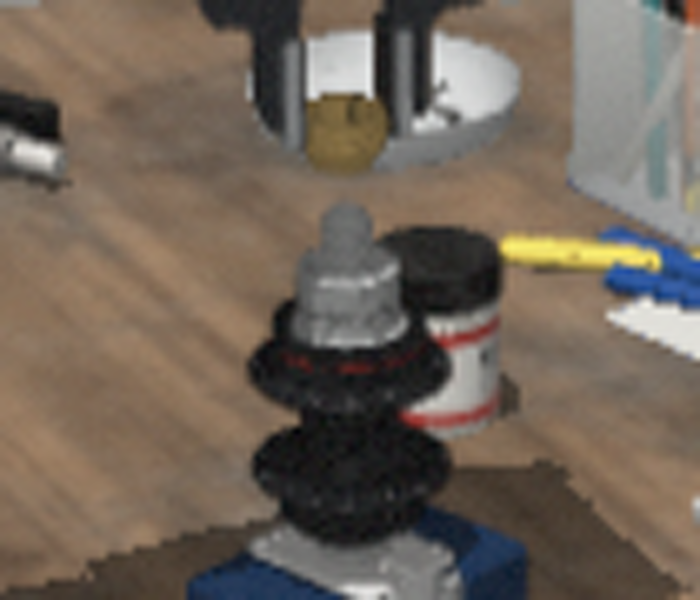

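The ring hangs upright over the axle: ring centre at column 346, axle at column 347. I'll lower it.

{"method": "move_arm", "body": {"plan": [[[0, 0.005, 0.04, 0, 0, 0, 1], [0, 0, 0.04, 0, 0, 0, 1], [0, 0, 0.04, 0, 0, 0, 1], [0, 0, 0.02, 0, 0, 0, 1], [0, 0, 0.02, 0, 0, 0, 1], [0, 0, 0.02, 0, 0, 0, 1], [0, 0, 0.015, 0, 0, 0, 1], [0, 0, 0, 0, 0, 0, 1], [0, 0, 0, 0, 0, 0, 1], [0, 0, 0, 0, 0, 0, 1]]]}}

```text
time: 31.8
tool_pos: [0.5575, 0.0421, 0.1911]
tool_rot: [0.0, 0.785, 0.62, 0.0]
contact_force: [0.1, 0.3, 0.4]
gripper_width: 0.329
grasp_force: 59.4
```

{"method": "move_arm", "body": {"plan": [[[0, 0, 0.03, 0, 0, 0, 1], [0, 0, 0.03, 0, 0, 0, 1], [0, 0, 0.03, 0, 0, 0, 1], [0, 0, 0.02, 0, 0, 0, 1], [0, 0, 0.02, 0, 0, 0, 1], [0, 0, 0.01, 0, 0, 0, 1], [0, 0, 0.01, 0, 0, 0, 1], [0, 0, 0, 0, 0, 0, 1], [0, 0, 0, 0, 0, 0, 1], [0, 0, 0, 0, 0, 0, 1]]]}}

```text
time: 33.05
tool_pos: [0.5575, 0.0421, 0.1731]
tool_rot: [0.0, 0.785, 0.62, 0.0]
contact_force: [0.8, -0.0, -0.7]
gripper_width: 0.328
grasp_force: 59.4
```

{"method": "move_arm", "body": {"plan": [[[0, 0, 0.006, 0, 0, 0, 1], [0, 0, 0.006, 0, 0, 0, 1], [0, 0, 0.006, 0, 0, 0, 1], [0, 0, 0.006, 0, 0, 0, 1], [0, 0, 0.006, 0, 0, 0, 1], [0, 0, 0, 0, 0, 0, 1], [0, 0, 0, 0, 0, 0, 1], [0, 0, 0, 0, 0, 0, 1], [0, 0, 0, 0, 0, 0, 1], [0, 0, 0, 0, 0, 0, 1]]]}}

```text
time: 34.3
tool_pos: [0.5581, 0.042, 0.1716]
tool_rot: [0.001, 0.785, 0.62, 0.001]
contact_force: [-3.3, -0.5, 8.1]
gripper_width: 0.327
grasp_force: 60.4
```

{"method": "move_arm", "body": {"plan": [[[0, -0.004, 0.006, 0, 0, 0, 1], [0, 0, 0.006, 0, 0, 0, 1], [0, 0, 0.006, 0, 0, 0, 1], [0, 0, 0.003, 0, 0, 0, 1], [0, 0, 0, 0, 0, 0, 1], [0, 0, 0, 0, 0, 0, 1], [0, 0, 0, 0, 0, 0, 1], [0, 0, 0, 0, 0, 0, 1], [0, 0, 0, 0, 0, 0, 1], [0, 0, 0, 0, 0, 0, 1]]]}}

```text
time: 35.55
tool_pos: [0.5585, 0.0421, 0.1713]
tool_rot: [0.001, 0.785, 0.62, 0.001]
contact_force: [-4.0, 0.7, 15.7]
gripper_width: 0.328
grasp_force: 61.1
```

Home at 15.7 N. I'll unload, open and lift clear.

{"method": "move_arm", "body": {"plan": [[[0, 0, -0.02, 0, 0, 0, 1], [0, 0, -0.022, 0, 0, 0, 1], [0, 0, 0, 0, 0, 0, 1], [0, 0, 0, 0, 0, 0, 0.5], [0, 0, 0, 0, 0, 0, 0.3], [0, 0, 0, 0, 0, 0, 0.3], [0, 0, -0.1, 0, 0, 0, 0.3], [0, 0, -0.3, 0, 0, 0, 0.3], [0, 0, -0.3, 0, 0, 0, 0.3], [0, 0, 0, 0, 0, 0, 0.3]]]}}

```text
time: 36.8
tool_pos: [0.5591, 0.0421, 0.2612]
tool_rot: [0.003, 0.785, 0.62, 0.003]
contact_force: [1.1, -0.2, 0.0]
gripper_width: 0.699
grasp_force: 0.0
```

{"method": "move_arm", "body": {"plan": [[[0.3, -0.2, 0, 0, 0, 0, 0.3], [0.3, -0.2, 0, 0, 0, 0, 0.3], [0.3, -0.2, 0, 0, 0, 0, 0.3], [0.3, -0.2, 0, 0, 0, 0, 0.3], [0.3, -0.2, 0, 0, 0, 0, 0.3], [0, 0, 0, 0, 0, 0, 0.3], [0, 0, 0, 0, 0, 0, 0.3], [0, 0, 0, 0, 0, 0, 0.3], [0, 0, 0, 0, 0, 0, 0.3], [0, 0, 0, 0, 0, 0, 0.3]]]}}

```text
time: 38.05
tool_pos: [0.4823, 0.2446, 0.2559]
tool_rot: [0.0, 0.785, 0.619, -0.0]
contact_force: [-0.8, -0.2, -0.5]
gripper_width: 0.699
grasp_force: 0.0
```

Run:
```python
from h import *
t=grab('top'); f=grab('scene'); a=cv2.resize(f['pixels'][165:255,240:345],(466,400),interpolation=cv2.INTER_CUBIC); b=cv2.resize(t['pixels'][230:310,235:315],(300,300),interpolation=cv2.INTER_CUBIC)
b=np.vstack([b,np.zeros((100,300,3),np.uint8)]); cv2.imwrite('pics/g7.png',np.hstack([a,b]))
C=cloud(t);v,u=np.mgrid[:480,:640];h=cv2.cvtColor(t['pixels'],cv2.COLOR_BGR2HSV)
k=(abs(u-276)<16)&(abs(v-268)<16)&(C[...,2]>.172)&(h[...,1]>90)&(h[...,0]>12)&(h[...,0]<35); P=C[k]; print(len(P),np.median(P,0).round(4),((P.min(0)+P.max(0))/2).round(4))
k=(abs(u-277)<30)&(abs(v-268)<30)&(C[...,2]>.142)&(C[...,2]<.158); P=C[k]; print(len(P),((P.min(0)+P.max(0))/2).round(4))
```

```text
127 [0.557  0.0405 0.1805] [0.5    0.0186 0.6362]
202 [0.5573 0.0426 0.1495]
```

View pics/g7.png

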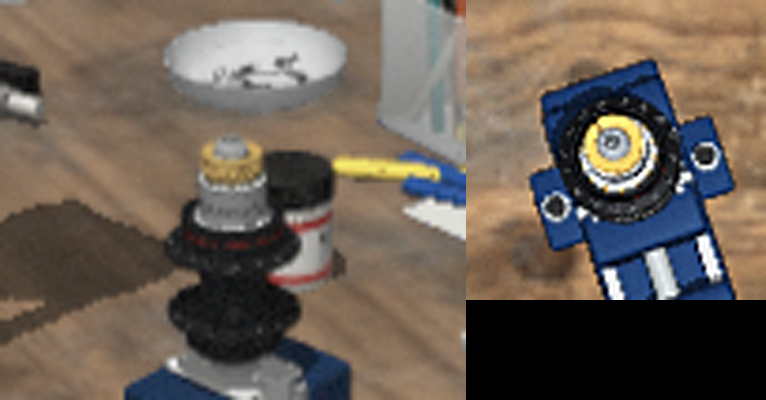

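The ring sits level in the cone at (230,165). The shell is upright and the arm is clear. The ring's top face reads 0.1805 against an expected 0.1815.

```bash
python3 -c "
from plant import manip
print(manip.job_done())"
```

```text
the job is handed in; nothing more can be done
None
```

The job is handed in after about 38 s: the cone was pressed home at about 19 N with the shell true on the axle, and the lock ring was pushed into it at about 16 N; the last pictures show both seated, but no verdict came back.

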